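Load the charged cell into the microscope lamp base

TASK

Put the green charged cell into the open battery holder of the cream microscope lamp base: hold it tipped with its brass-nub end up, press its flat end back against the spring contact, then tip the nub end down behind the fixed terminal so that the cell lies level and fully home in the holder, and let go. The contacts are delicate: work gently by feel and never push the spring contact with more than 12 N or any part of the holder with more than about 15 N; leave the red spent cell and everything else where it is.

Things in the scene. Friction and masses are not known exactly. Their poses are not given: they have to be found in the camera images.
- cell_center (a point): Centre of the charged cell: green cylinder, white band near its nub end, 32 mm across, 70 mm long in all: flat steel end at local x = -35 mm, body to +32.5, brass nub (10 mm across) to +35. Local x runs along it to the nub, local z is up at the start. 0.12 to 0.18 kg. Lies level on the rest, axis 50 mm above the table, in either of the two places.
- cell_nub (a point): Tip of the charged cell's brass nub, on its axis, 35 mm from its centre.
- rest: Fixed grey cell rest, base 100 x 150 x 20 mm, origin under its centre. Two black V-blocks (50 mm long along local x, 28 mm wide, at local y = +42.5 and -42.5 mm) carry the cells along local x, 14 mm above the base, open at the sides for fingers; their tops are 10 mm below the cells' axes.
- lamp_base: Fixed cream lamp base, 200 x 110 x 40 mm (local x, y, z), origin under its centre. On its top stands the black cell holder, along local x on the middle line. The holder is clamped on a rail and its place along local x is NOT known: it is shifted, spring and terminal together, by up to 12 mm either way from nominal (firm in use); find it by feel. Home, the cell's local x points along this local x.
- holder_mid (a point): Nominal centre of the seated cell, 70 mm above the lamp base's underside, axes as the lamp base; fixed to the lamp base, so the real holder is up to 12 mm off along x. The V-block under the cell runs x = -28 to +28 mm from here, 28 mm wide, tops 10 mm below this height, open at the sides for fingers, its foot 30 mm below.
- terminal (a point): Nominal point at the middle of the top edge of the fixed terminal's face, x = +35 mm from holder_mid (same shift of up to 12 mm along x). Upright black block with a brass face, 8 mm thick, 24 mm wide, top level with this point. The nub bears on this face. To pass it while tipping down from about 25 degrees, the spring must be 8 to 11 mm in (5.8 to 7.6 N).
- spring (a point): Nominal centre of the free spring button's face, x = -29 mm from holder_mid (same shift of up to 12 mm). Brass button 14 mm across, pushed in towards -x: 1 N at first touch, 0.6 N more per mm, hard stop after 11 mm (7.6 N). Block behind: face 16 mm behind this point, 28 mm wide, top 9 mm above. Home, the cell holds the button 6 mm in (4.6 N).
- spent_center (a point): The spent cell: same shape and size as the charged one but with a RED wrap and black band; lies in the other place of the rest. Leave it.
- cover: Loose cream compartment cover, 100 x 50 x 6 mm plate lying flat; origin at the centre of its underside. Bystander.
- jar_a: White specimen jar with yellow cap, 54 mm across, 75 mm tall; origin under its centre. Bystander.
- jar_b: White specimen jar with white cap, 54 mm across, 75 mm tall; origin under its centre. Bystander.
- objective: Steel microscope objective standing on its thread end, 25 mm across, 40 mm tall; origin under its centre. Bystander.
- dish: Clear closed culture dish, 90 mm across, 14 mm tall; origin under its centre. Bystander.
- slide_box: Blue slide box, 100 x 85 x 35 mm; origin under its centre. Bystander.
- driver: Screwdriver, 160 mm long, lying on the table. Bystander.
Things that resemble listed ones, but are neither listed nor needed, are in the scene too. Of the things that look like the lamp_base, take the one that is farthest from the robot's base at the start. There is more than one size of the part that bears cell_center; the job needs the larger.

How it is judged:
On the way:
1. the cell is over the holder, tipped nub end up, its flat end down at the holder (x of cell_center in the frame of lamp_base between -0.03 and 0.03 m and y of cell_center in the frame of lamp_base between -0.008 and 0.008 m and z of cell_center in the frame of lamp_base between 0.066 and 0.105 m and angle between cell_center's own x axis and vertical between 0.6 and 1.42 rad), for 0.2 s.
At the end, for the whole second after the job is handed in: The green cell lies released and at rest in the holder: axis within 2 mm of its seated height and 3 mm of the middle line, level within 0.05 rad, in line within 0.06 rad, centre within 14.5 mm of the lamp base's middle along it, nub towards the fixed terminal (x of cell_center in the frame of lamp_base between -0.0145 and 0.0145 m and y of cell_center in the frame of lamp_base between -0.003 and 0.003 m and z of cell_center in the frame of lamp_base between 0.068 and 0.072 m and angle between cell_center's own x axis and vertical between 1.52 and 1.62 rad and angle between the x axis of cell_center and the x axis of lamp_base, either way round below 0.06 rad and linear speed of cell below 0.01 m/s and x of cell_nub in the frame of lamp_base between 0.0205 and 0.0495 m); the robot touches nothing.
It fails at once if the spring contact is pushed with more than 15 N (contact force between cell and plunger above 15 N).
It fails at once if the lamp base or its holder is pressed with more than 30 N (all its contacts added up, spring and terminal too) by the cell or the robot (contact force between any of cell, the fingers, the arm and lamp_base above 30 N).
It fails at once if a bystander is moved more than 15 mm (distance of any of spent_center, cover, jar_a, jar_b, objective, dish, slide_box, driver from where it was at the start of the episode above 0.015 m).
It also fails if it takes over 67 s, if anything falls off the work surface, if the arm or the gripper's body presses on something with over 40 N, if the wrist force passes 120 N, or if a joint passes its speed limit or range.

ROBOT

A 6-joint arm with a two-finger parallel gripper is mounted at the origin on the work surface. World frame = base frame: x ahead of the robot, y to its left, z up, the work surface at z = 0. Lengths are in m, angles in rad, forces in N, time in s.
With the tool pointing down it reaches from about 0.35 to 0.85 m from the base axis. Payload 8.1 kg.
Tool frame: the origin (TCP) lies on the centre line of the jaws, within the pads' length; the fingertips stand 14 mm ahead of it and the grasp point (between the pads) lies 5 mm behind it; z points along the fingers, y is the direction in which the jaws open and shut (so a half turn about z gives the same grasp; the last joint's range is limited). The gripper opens to 93 mm and grips with 3 to 60 N. Pads are 15 mm wide; open, the fingers measure 128 mm over their backs; the gripper's body (75 mm by 188 mm) begins 65 mm behind the grasp point.
Start: joints at [-1.185, 0.13, 1.488, -0, 1.523, -0.085], TCP at [0.272, -0.535, 0.233] pointing down, gripper open.
Joint ranges: [-2.96, 2.96], [-0.89, 2.26], [0.02, 2.5], [-1.34, 4.48], [0, 2.73], [-2.66, 2.66]. Speed limits (rad/s): [2.39, 2.39, 2.79, 3.14, 3.14, 3.14].

INTERFACE

Orientations are given as a rotation vector (axis times angle).
In Python, from plant import robot gives the robot as it stands.
- The arm moves only by the tool jog_arm, never from a script. Its argument "steps" is a list of rows, each a list of 7 numbers: the closure, from 0 (fully open) to 1 (shut), then the shift along the tool's x, y, z in m, then the turn, a rotation vector about the tool's x, y, z in rad. In form: [[jaw, tx, ty, tz, rx, ry, rz], ...]. A call has 1 to 5 rows; each row is the pose to reach, as a shift and turn from the pose measured when the call began, along the tool's axes at that moment; what a row does not reach only later rows make up. A row lasts 1/8 s, in which the tool goes at most 62.5 mm and 10.7 degrees, less where a joint would pass 70% of its speed; a pose out of reach is approached as far as the arm can. A call with a gripper value outside its range is refused whole. The fingers move at their own pace and stop on an object; "force" is the grip in N (left out, the last holds). Time passes only in rows, so rows that repeat a pose let the fingers close. It gives the time, the measured TCP pose, the force and the opening at its end, in the units of the state.
- robot.read_state(): the state, without advancing time (a new reading comes with each control period).
- robot.read_camera(name): name is "side" or "top" or "wrist"; returns a dict with "image" (400x640x3 uint8, red, green, blue), "mtx" (3x3 intrinsics, pixels), "D" ([k1, k2, p1, p2, k3] as OpenCV has them; the pictures are not rectified), "extrinsics" (4x4, takes a point from camera to world coordinates); the wrist camera has in their place "tool_from_camera" (4x4, takes a point from camera to tool coordinates, whose origin is the TCP and whose axes are the flange's). Camera axes: x right, y down, z forward; pixel columns grow to the right and rows downward; lengths in m; the calibration is good to about 2 mm. A picture is of the moment at which its call begins: read the wrist's pose just before it. There is no depth.
- robot.close_job(): hands the job in, once; it reports no verdict.
The state is a dict: "t": time; "q": joint angles; "dq": joint speeds; "joint_torque": joint torques, N m; "tool_pos": TCP position; "orientation": TCP orientation; "force": force on the tool from outside, world axes, zero at the start; "wrist_torque": the same for the moment, N m; "opening": finger opening in m.
Only numpy, scipy, OpenCV 4.12 (cv2) and the standard library are available. Lean on these libraries where they do the work, as an engineer would, in place of code of your own. Each camera call takes 0.05 s, during which the arm holds its last target.

## Working session

There is one attempt and no reset: what is moved stays moved. The work goes in short steps, Python scripts to look and compute and a tool call to move; the robot and the scene stay as the last step left them, time stands still between calls to the robot, and variables do not carry over. Pictures are saved under pics/ and viewed, and the job is handed in when it is done.

Besides the shell and the picture viewer there is one more tool, called after "Request:" by a JSON object that holds its "fn" and its "kwargs", one argument or row to a line. jog_arm: Moves the arm, as the interface text tells. Its arguments: {"type":"object","properties":{"steps":{"type":"array"},"force":{"type":"number"}},"required":["steps"]}

```bash
ls; mkdir -p pics; python3 - <<'E'
from plant import robot
import cv2,numpy as np
s=robot.read_state();print(s)
for n in ["side","top","wrist"]:
    c=robot.read_camera(n);cv2.imwrite(f"pics/{n}0.png",c["image"][:,:,::-1])
    print(n,{k:np.round(v,4).tolist() for k,v in c.items() if k!="image"})
E
```

```text
pics
{'t': 0.0, 'q': array([-1.18540884e+00,  1.31160273e-01,  1.48927367e+00, -3.68514608e-05,
        1.52298977e+00, -8.54295303e-02]), 'dq': array([ 0.00132599, -0.00095606, -0.00074446, -0.00138828, -0.00115162,
       -0.0002644 ]), 'joint_torque': array([-2.55206360e-03, -5.59844577e+01, -4.91764104e+01,  7.70026096e-02,
        3.55837180e-02, -1.96415795e-04]), 'tool_pos': array([ 0.27195654, -0.53421905,  0.23159103]), 'orientation': array([-3.05318892e+00, -7.32327584e-01,  4.86645583e-04]), 'force': array([-0.03162167, -0.30950411, -0.50212874]), 'wrist_torque': array([0.00060628, 0.04047386, 0.03438242]), 'opening': 0.09279234603455834}
side {'mtx': [[378.8101, 0.0, 322.2355], [0.0, 378.8101, 196.9879], [0.0, 0.0, 1.0]], 'D': [-0.0133, 0.0, 0.0, 0.0, 0.0], 'extrinsics': [[0.9815, -0.1275, 0.1425, 0.3853], [-0.1912, -0.6511, 0.7345, -0.9173], [-0.0009, -0.7482, -0.6634, 0.9635], [0.0, 0.0, 0.0, 1.0]]}
top {'mtx': [[399.4259, 0.0, 315.8679], [0.0, 399.4259, 196.5975], [0.0, 0.0, 1.0]], 'D': [-0.0073, 0.0, 0.0, 0.0, 0.0], 'extrinsics': [[-0.0166, -0.9888, 0.1482, 0.4047], [-0.9997, 0.0187, 0.0134, 0.011], [-0.016, -0.1479, -0.9889, 1.1166], [0.0, 0.0, 0.0, 1.0]]}
wrist {'mtx': [[319.3748, 0.0, 321.5296], [0.0, 319.3748, 201.7387], [0.0, 0.0, 1.0]], 'D': [-0.0665, 0.0, 0.0, 0.0, 0.0], 'tool_from_camera': [[-0.0002, -0.9664, -0.2571, 0.0713], [1.0, -0.0001, -0.0005, -0.0002], [0.0004, -0.2571, 0.9664, -0.1522], [0.0, 0.0, 0.0, 1.0]]}
```

View pics/top0.png

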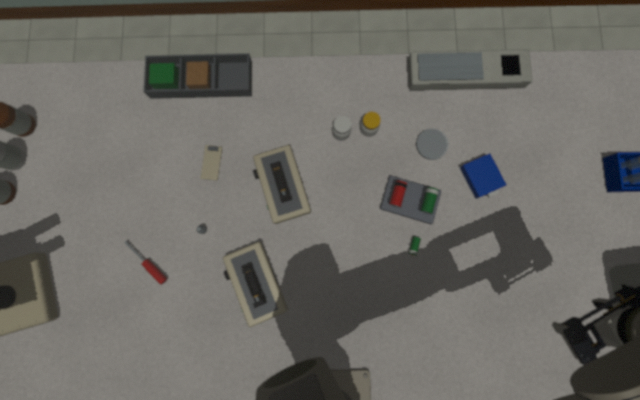

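View pics/side0.png

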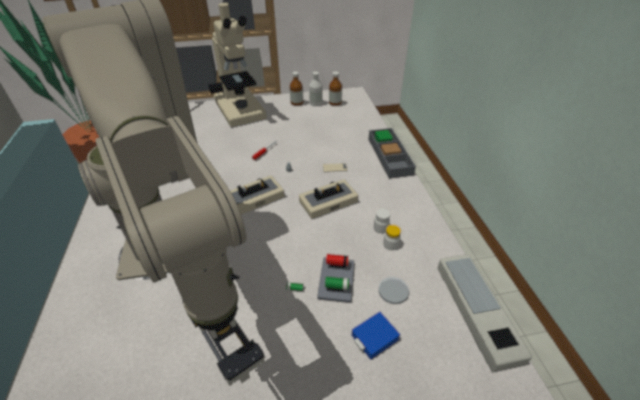

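View pics/wrist0.png

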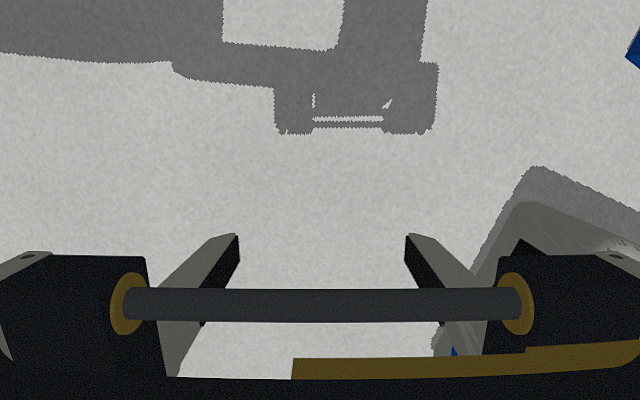

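The far lamp base is at top-view pixel (282,183), the near look-alike at (252,283). The large green cell is on the rest at about (430,200), and a small green decoy is at (415,244). I'll zoom in.

```bash
python3 - <<'E'
import cv2,numpy as np
t=cv2.imread("pics/top0.png");s=cv2.imread("pics/side0.png")
z=lambda i,x,y,w,h,k:cv2.resize(i[y:y+h,x:x+w],None,fx=k,fy=k,interpolation=cv2.INTER_CUBIC)
a=z(t,240,135,80,100,5);b=z(t,370,165,80,100,5)
cv2.imwrite("pics/topz.png",np.hstack([a,b]))
a=z(s,290,170,80,60,5);b=z(s,300,240,80,60,5)
cv2.imwrite("pics/sidez.png",np.hstack([a,b]))
E
```

```text
(no output)
```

View pics/topz.png

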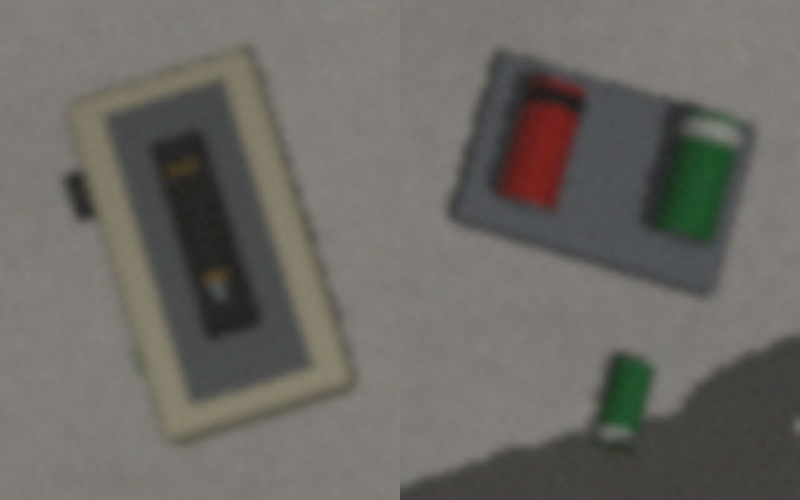

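View pics/sidez.png

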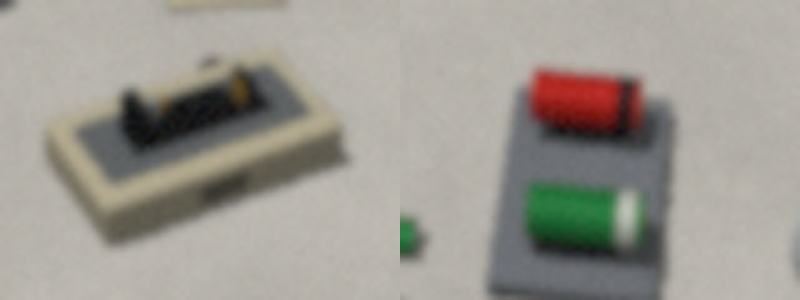

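```bash
cat > h.py <<'E'
import cv2,numpy as np
from scipy.spatial.transform import Rotation as R
def rays(c,px,T=None):
    T=c["extrinsics"] if T is None else T
    u=cv2.undistortPoints(np.array(px,float).reshape(-1,1,2),c["mtx"],c["D"]).reshape(-1,2)
    d=np.c_[u,np.ones(len(u))]@T[:3,:3].T
    return T[:3,3],d
def onz(c,px,z,T=None):
    o,d=rays(c,px,T); return o+d*((z-o[2])/d[:,2])[:,None]
def proj(c,P,T=None):
    T=c["extrinsics"] if T is None else T
    P=np.atleast_2d(P);Q=(P-T[:3,3])@T[:3,:3]
    return cv2.projectPoints(Q,np.zeros(3),np.zeros(3),c["mtx"],c["D"])[0].reshape(-1,2)
def wristT(s,c):
    T=np.eye(4);T[:3,:3]=R.from_rotvec(s["orientation"]).as_matrix();T[:3,3]=s["tool_pos"]
    return T@c["tool_from_camera"]
E
python3 - <<'E'
from h import *
from plant import robot
c=robot.read_camera("top");im=c["image"];hsv=cv2.cvtColor(im,cv2.COLOR_RGB2HSV)
def comp(m,n):
    N,l,st,ce=cv2.connectedComponentsWithStats(m.astype(np.uint8))
    return l==1+np.argsort(-st[1:,4])[n], 0
H,S,V=[hsv[...,i].astype(int) for i in range(3)]
def box(x,y,w,h):
    b=np.zeros(H.shape,bool);b[y:y+h,x:x+w]=1;return b
g=(H>45)&(H<80)&(S>100)&box(410,175,40,50)
r=((H<8)|(H>172))&(S>120)&box(380,170,40,50)
print("HSV cream",hsv[165,262],hsv[150,285],"table",hsv[230,320])
cream=(S>40)&(H>15)&(H<35)&box(240,135,80,95)
out=[]
for n,m in (("green",g),("red",r)):
    m,_=comp(m,0);cn=max(cv2.findContours(m.astype(np.uint8),0,1)[0],key=len)
    W=onz(c,cn.reshape(-1,2),0.05)[:,:2]
    rc=cv2.minAreaRect((W*1000).astype(np.float32));print(n,m.sum(),rc, )
m,_=comp(cream,0);cn=max(cv2.findContours(m.astype(np.uint8),0,1)[0],key=len)
W=onz(c,cn.reshape(-1,2),0.04)[:,:2];rc=cv2.minAreaRect((W*1000).astype(np.float32));print("lamp",m.sum(),rc,cv2.minAreaRect(cn))
# white band, terminal brass, spring brass by hand from zoom (crop px/5+offset)
P=lambda x,y:(240+x/5-.4,135+y/5-.4)
print("brass",onz(c,[P(183,167)],.07),onz(c,[P(215,273)],.07))
print("corners lamp z.04",onz(c,[P(68,104),P(248,46),P(352,380),P(178,440)],.04).round(4))
Q=lambda x,y:(370+(x-400)/5-.4,165+y/5-.4)
print("rest corners z.02",onz(c,[Q(498,50),Q(752,125),Q(712,294),Q(452,215)],.02).round(4))
print("green corners z.05",onz(c,[Q(680,110),Q(745,125),Q(715,240),Q(658,228)],.05).round(4))
E
```

```text
HSV cream [ 22  36 107] [ 22  47 120] table [ 17  14 129]
green 189 ((543.451904296875, -276.86944580078125), (28.135469436645508, 50.27585220336914), 71.6640853881836)
red 218 ((565.3422241210938, -194.51075744628906), (29.310108184814453, 55.460994720458984), 71.8299789428711)
lamp 1068 ((604.3875122070312, 121.03717041015625), (198.8377685546875, 109.04835510253906), 17.478588104248047) ((281.1000061035156, 183.8000030517578), (71.15123748779297, 39.528465270996094), 71.56504821777344)
brass [[0.64109443 0.13031565 0.07      ]] [[0.58308453 0.11336031 0.07      ]]
corners lamp z.04 [[0.6849 0.1976 0.04  ]
 [0.716  0.0974 0.04  ]
 [0.5279 0.0421 0.04  ]
 [0.497  0.1367 0.04  ]]
rest corners z.02 [[ 0.6272 -0.1799  0.02  ]
 [ 0.5821 -0.3185  0.02  ]
 [ 0.4888 -0.2908  0.02  ]
 [ 0.535  -0.1505  0.02  ]]
green corners z.05 [[ 0.5862 -0.2713  0.05  ]
 [ 0.5773 -0.3057  0.05  ]
 [ 0.5153 -0.2859  0.05  ]
 [ 0.5224 -0.2559  0.05  ]]
```

```bash
cat >> h.py <<'E'
def mat(yaw,pitch=0):
    "tool: x along yaw (deg), z down, then nub-up pitch deg about tool y"
    B=np.array([[1,0,0],[0,-1,0],[0,0,-1.]])
    return R.from_euler('z',yaw,degrees=True)*R.from_matrix(B)*R.from_rotvec([0,np.deg2rad(pitch),0])
def step(s,pos,Rt):
    R0=R.from_rotvec(s["orientation"])
    return np.r_[R0.inv().apply(np.array(pos)-s["tool_pos"]),(R0.inv()*Rt).as_rotvec()].round(4).tolist()
E
python3 - <<'E'
from h import *
from plant import robot
s=robot.read_state();print(step(s,[.5475,-.2775,.17],mat(-17.5)))
E
```

```text
[0.362, -0.1039, 0.0621, -0.0011, 0.0004, 0.7763]
```

Request:
{"fn": "jog_arm", "kwargs": {
  "steps": [
    [0, 0.06, -0.017, 0.01, 0, 0, 0.13],
    [0, 0.12, -0.035, 0.02, 0, 0, 0.28],
    [0, 0.18, -0.052, 0.03, 0, 0, 0.42],
    [0, 0.24, -0.07, 0.04, 0, 0, 0.56],
    [0, 0.3, -0.087, 0.05, 0, 0, 0.7]
  ]
}}

```text
t: 0.82
tool_pos: [0.4981, -0.3219, 0.1824]
orientation: [-3.119, 0.367, 0.001]
force: [0.8, -1.0, -0.4]
opening: 0.0926
```

```bash
python3 - <<'E'
from h import *
from plant import robot
s=robot.read_state();print(s["tool_pos"],step(s,[.5475,-.2775,.17],mat(-17.5)))
E
```

```text
[ 0.4981454  -0.32189622  0.18244289] [0.0377, -0.0546, 0.0125, -0.0008, 0.0005, 0.0715]
```

Request:
{"fn": "jog_arm", "kwargs": {
  "steps": [
    [0.3, 0.02, -0.03, 0.006, 0, 0, 0.04],
    [0.3, 0.038, -0.055, 0.0125, 0, 0, 0.0715],
    [0.3, 0.038, -0.055, 0.0125, 0, 0, 0.0715],
    [0.3, 0.038, -0.055, 0.0125, 0, 0, 0.0715]
  ]
}}

```text
t: 1.32
tool_pos: [0.5474, -0.2775, 0.1698]
orientation: [-3.105, 0.477, 0.002]
force: [-0.0, -0.1, 0.2]
opening: 0.0654
```

```bash
python3 - <<'E'
from h import *
from plant import robot
import pickle
s=robot.read_state();c=robot.read_camera("wrist");print(s["tool_pos"],s["opening"])
pickle.dump((s,c),open("w1.pkl","wb"));cv2.imwrite("pics/w1.png",c["image"][:,:,::-1])
E
```

```text
[ 0.54742293 -0.277503    0.1698255 ] 0.06544223748921991
```

View pics/w1.png

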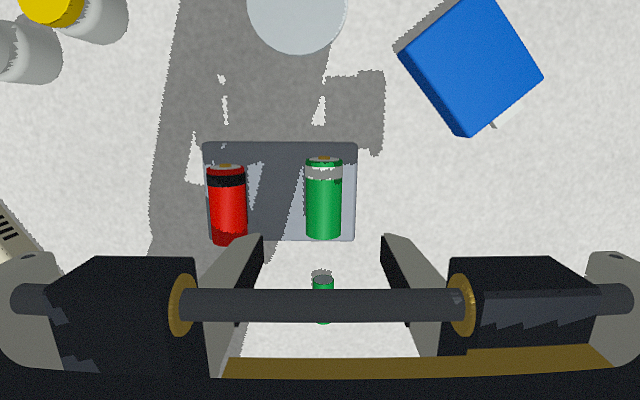

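```bash
python3 - <<'E'
from h import *
import pickle
s,c=pickle.load(open("w1.pkl","rb"));T=wristT(s,c)
hsv=cv2.cvtColor(c["image"],cv2.COLOR_RGB2HSV);H,S,V=[hsv[...,i].astype(int) for i in range(3)]
g=(H>45)&(H<80)&(S>90);g[:145]=0;g[260:]=0
N,l,st,ce=cv2.connectedComponentsWithStats(g.astype(np.uint8));print([x.tolist() for x in st[1:] if x[4]>30])
for y in (190,200,210,220,230):
    xs=np.where(g[y])[0];print(y,xs.min(),xs.max()); 
    W=onz(c,[[xs.min()-.5,y],[xs.max()+.5,y]],.05,T);print(W.round(4)[:,:2].tolist(),W.mean(0).round(4),np.linalg.norm(W[0]-W[1]).round(4))
ys=np.where(g[:,322:326].any(1))[0];print(ys.min(),ys.max())
print("flat top edge",onz(c,[[324,ys.max()+.5]],.066,T),"nub",onz(c,[[324,158.5]],.05,T))
print("rest corners",onz(c,[[203,142],[357,142],[355,240]],.02,T).round(4))
cv2.imwrite("pics/w1z.png",cv2.resize(c["image"][135:255,190:370,::-1],None,fx=4,fy=4,interpolation=cv2.INTER_CUBIC))
E
```

```text
[[305, 158, 38, 9, 203], [306, 178, 36, 62, 2095]]
190 306 341
[[0.5605, -0.2664], [0.551, -0.2964]] [ 0.5558 -0.2814  0.05  ] 0.0314
200 306 341
[[0.5519, -0.2636], [0.5424, -0.2939]] [ 0.5472 -0.2787  0.05  ] 0.0317
210 306 340
[[0.5432, -0.2607], [0.5339, -0.2904]] [ 0.5385 -0.2756  0.05  ] 0.0311
220 306 340
[[0.5343, -0.2578], [0.5249, -0.2877]] [ 0.5296 -0.2728  0.05  ] 0.0313
230 306 340
[[0.5253, -0.2549], [0.5158, -0.285]] [ 0.5205 -0.2699  0.05  ] 0.0316
162 239
flat top edge [[ 0.51763165 -0.26985764  0.066     ]] nub [[ 0.58188774 -0.2900594   0.05      ]]
rest corners [[ 0.6277 -0.1851  0.02  ]
 [ 0.5837 -0.3232  0.02  ]
 [ 0.4901 -0.2945  0.02  ]]
```

View pics/w1z.png

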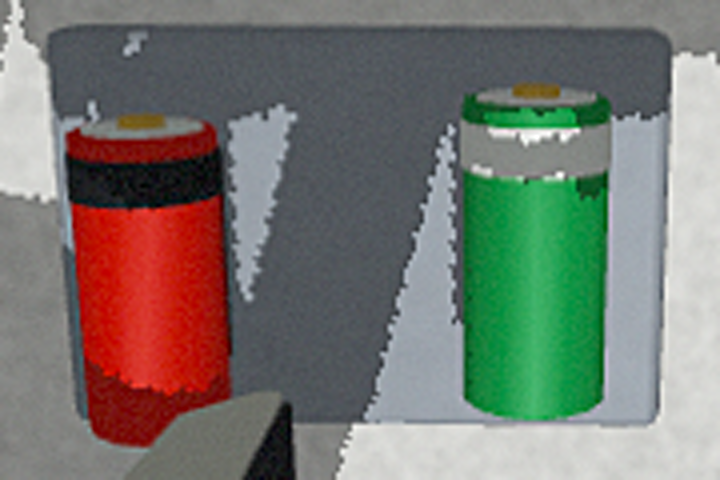

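Cell axis measured: centre (0.550, -0.279), yaw -18°, width 31.5 mm (expected 32), length about 67 to 70 mm. Now I'll descend.

```bash
python3 - <<'E'
from h import *
from plant import robot
s=robot.read_state();print(step(s,[.5498,-.2794,.045],mat(-18)))
E
```

```text
[0.0029, 0.0007, 0.1251, -0.0004, 0.0007, 0.0084]
```

Request:
{"fn": "jog_arm", "kwargs": {
  "steps": [
    [0.3, 0.003, 0.0007, 0.03, 0, 0, 0.008],
    [0.3, 0.003, 0.0007, 0.07, 0, 0, 0.008],
    [0.3, 0.003, 0.0007, 0.105, 0, 0, 0.008],
    [0.3, 0.003, 0.0007, 0.125, 0, 0, 0.008],
    [0.3, 0.003, 0.0007, 0.125, 0, 0, 0.008]
  ]
}}

```text
t: 2.0
tool_pos: [0.5484, -0.2794, 0.0437]
orientation: [-3.101, 0.492, 0.005]
force: [-0.4, -0.2, 0.7]
opening: 0.065
```

Request:
{"fn": "jog_arm", "kwargs": {
  "steps": [
    [1, 0, 0, 0, 0, 0, 0],
    [1, 0, 0, 0, 0, 0, 0],
    [1, 0, 0, 0, 0, 0, 0],
    [1, 0, 0, 0, 0, 0, 0],
    [1, 0, 0, 0, 0, 0, 0]
  ],
  "force": 10
}}

```text
t: 2.62
tool_pos: [0.5489, -0.2796, 0.0444]
orientation: [-3.102, 0.492, 0.004]
force: [-0.4, 1.2, 3.9]
opening: 0.0315
```

Request:
{"fn": "jog_arm", "kwargs": {
  "steps": [
    [1, 0, 0, 0, 0, 0, 0],
    [1, 0, 0, 0, 0, 0, 0],
    [1, 0, 0, -0.015, 0, 0, 0],
    [1, 0, 0, -0.04, 0, 0, 0],
    [1, 0, 0, -0.08, 0, 0, 0]
  ],
  "force": 50
}}

```text
t: 3.25
tool_pos: [0.5479, -0.279, 0.1241]
orientation: [-3.1, 0.492, 0.009]
force: [0.8, -0.7, -1.4]
opening: 0.031
```

```bash
python3 - <<'E'
from h import *
from plant import robot
s=robot.read_state();print(s["tool_pos"],s["opening"],s["force"],s["wrist_torque"])
yaw=17.2
print(step(s,[.6,.115,.20],mat(yaw)))
E
```

```text
[ 0.54788205 -0.27898851  0.1241409 ] 0.031019992393830572 [ 0.81816484 -0.6799093  -1.37897041] [ 0.06429492 -0.0361068   0.01777486]
[-0.0727, -0.3909, -0.0748, -0.0034, 0.0052, -0.6147]
```

```bash
python3 - <<'E'
from h import *
from plant import robot
s=robot.read_state()
print(step(s,[.552,.105,.20],mat(17.3)))
E
```

```text
[-0.1153, -0.3666, -0.0746, -0.0034, 0.0052, -0.6164]
```

Request:
{"fn": "jog_arm", "kwargs": {
  "steps": [
    [1, -0.01, -0.03, -0.02, 0, 0, -0.06],
    [1, -0.025, -0.08, -0.04, 0, 0, -0.14],
    [1, -0.04, -0.135, -0.06, 0, 0, -0.24],
    [1, -0.06, -0.19, -0.075, 0, 0, -0.34],
    [1, -0.077, -0.245, -0.075, 0, 0, -0.43]
  ]
}}

```text
t: 3.88
tool_pos: [0.5515, -0.0209, 0.2028]
orientation: [-3.133, -0.185, 0.002]
force: [1.4, -0.1, -1.1]
opening: 0.031
```

```bash
python3 - <<'E'
from h import *
from plant import robot
s=robot.read_state()
print(s["opening"],step(s,[.552,.105,.20],mat(17.3)))
E
```

```text
0.031032984889302243 [0.0153, -0.1249, 0.0032, -0.0031, 0.0006, -0.1837]
```

Request:
{"fn": "jog_arm", "kwargs": {
  "steps": [
    [1, 0.006, -0.05, 0.003, 0, 0, -0.07],
    [1, 0.012, -0.095, 0.003, 0, 0, -0.14],
    [1, 0.015, -0.12, 0.003, -0.003, 0, -0.18],
    [1, 0.015, -0.125, 0.003, -0.003, 0, -0.184],
    [1, 0.015, -0.125, 0.003, -0.003, 0, -0.184]
  ]
}}

```text
t: 4.5
tool_pos: [0.5516, 0.1048, 0.2005]
orientation: [3.106, 0.473, -0.001]
force: [-0.7, -0.1, -1.7]
opening: 0.0309
```

```bash
python3 - <<'E'
from h import *
from plant import robot
import pickle
s=robot.read_state();c=robot.read_camera("wrist");print(s["tool_pos"],s["opening"],s["force"])
pickle.dump((s,c),open("w2.pkl","wb"));cv2.imwrite("pics/w2.png",c["image"][:,:,::-1])
E
```

```text
[0.55158428 0.10477029 0.20051049] 0.030875283244974027 [-0.73179084 -0.10465162 -1.67872492]
```

View pics/w2.png

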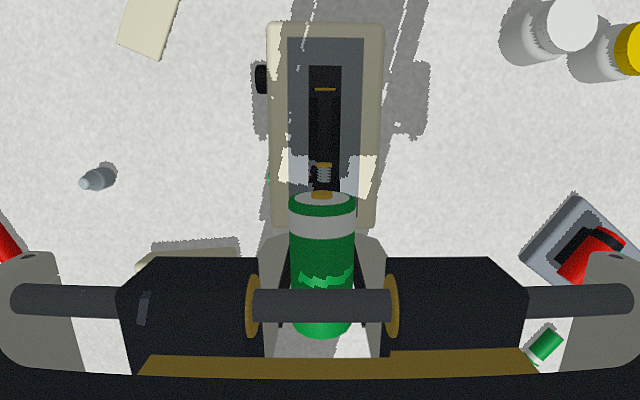

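The picture shows the lamp base with terminal brass at (325,89), the spring button at (323,163), and the held cell with its nub at (321,194). Next I measure these.

```bash
python3 - <<'E'
from h import *
import pickle
s,c=pickle.load(open("w2.pkl","rb"))
a=cv2.resize(c["image"][15:205,255:395,::-1],None,fx=4,fy=3.1,interpolation=cv2.INTER_CUBIC)
a=cv2.resize(c["image"][50:200,255:395,::-1],None,fx=4,fy=4,interpolation=cv2.INTER_CUBIC)
cv2.imwrite("pics/w2z.png",a)
T=wristT(s,c)
hsv=cv2.cvtColor(c["image"],cv2.COLOR_RGB2HSV);H,S,V=[hsv[...,i].astype(int) for i in range(3)]
# lamp outline: cream
for y in (40,60,110,130,200,215):
    print(y,[(x,*hsv[y,x].tolist()) for x in range(262,274,2)],[(x,*hsv[y,x].tolist()) for x in range(370,390,3)])
g=(H>45)&(H<80)&(S>90)
for y in (245,260,275,325):
    xs=np.where(g[y,270:370])[0]+270;print(y,xs.min(),xs.max())
E
```

```text
40 [(262, 30, 2, 206), (264, 45, 2, 215), (266, 23, 27, 160), (268, 25, 31, 200), (270, 26, 30, 212), (272, 26, 27, 218)] [(370, 26, 37, 138), (373, 26, 32, 137), (376, 28, 29, 134), (379, 24, 37, 138), (382, 23, 42, 127), (385, 30, 2, 126), (388, 53, 8, 134)]
60 [(262, 15, 5, 109), (264, 10, 4, 190), (266, 30, 9, 164), (268, 26, 30, 198), (270, 27, 25, 211), (272, 29, 24, 221)] [(370, 34, 31, 133), (373, 32, 34, 134), (376, 23, 34, 136), (379, 27, 36, 129), (382, 34, 43, 126), (385, 10, 6, 134), (388, 24, 10, 134)]
110 [(262, 18, 9, 136), (264, 30, 6, 128), (266, 135, 4, 128), (268, 26, 32, 121), (270, 24, 39, 124), (272, 27, 35, 131)] [(370, 29, 38, 133), (373, 28, 37, 132), (376, 28, 34, 134), (379, 26, 41, 123), (382, 90, 4, 136), (385, 30, 2, 130), (388, 12, 10, 132)]
130 [(262, 150, 2, 130), (264, 30, 2, 132), (266, 53, 8, 125), (268, 28, 32, 119), (270, 33, 42, 129), (272, 28, 30, 129)] [(370, 27, 43, 132), (373, 27, 40, 135), (376, 32, 37, 130), (379, 26, 33, 122), (382, 60, 2, 126), (385, 39, 14, 129), (388, 80, 6, 133)]
200 [(262, 53, 7, 156), (264, 50, 6, 128), (266, 40, 6, 126), (268, 90, 2, 126), (270, 28, 34, 114), (272, 25, 38, 127)] [(370, 26, 39, 130), (373, 24, 32, 128), (376, 22, 23, 123), (379, 45, 5, 216), (382, 42, 6, 212), (385, 38, 5, 217), (388, 42, 6, 217)]
215 [(262, 42, 10, 133), (264, 90, 2, 129), (266, 10, 6, 133), (268, 30, 2, 132), (270, 33, 21, 120), (272, 26, 35, 125)] [(370, 26, 40, 128), (373, 28, 40, 122), (376, 60, 2, 229), (379, 45, 5, 215), (382, 53, 5, 224), (385, 53, 5, 218), (388, 60, 2, 220)]
245 290 354
260 290 353
275 290 355
325 293 349
```

View pics/w2z.png

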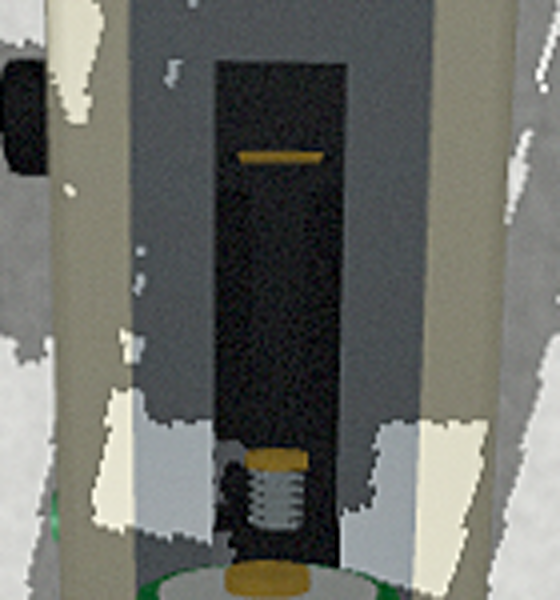

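```bash
python3 - <<'E'
from h import *
import pickle
s,c=pickle.load(open("w2.pkl","rb"));T=wristT(s,c)
P=lambda u,v:[255+u/4-.4,50+v/4-.4]
L=onz(c,[[266,50],[267,85],[267,120],[267.5,130],[269,200]],.04,T);Rr=onz(c,[[383,50],[381.5,85],[380.5,120],[380,130],[376.5,200]],.04,T)
print(L.round(4),Rr.round(4),np.linalg.norm(L-Rr,axis=1))
M=(L+Rr)/2;d=M[0]-M[-1];yaw=np.degrees(np.arctan2(d[1],d[0]));dl=L[0]-L[-1];dr=Rr[0]-Rr[-1];print("mid",M.round(4),"yaw",yaw,np.degrees(np.arctan2(dl[1],dl[0])),np.degrees(np.arctan2(dr[1],dr[0])))
far=onz(c,[[325,22],[290,22],[360,22]],.04,T);print("far end",far.round(4))
te=onz(c,[P(238,151),P(324,151)],.07,T);print("term",te.round(4),np.linalg.norm(te[0]-te[1]),te.mean(0))
b=onz(c,[P(277,448)],.063,T);b2=onz(c,[P(277,470)],.077,T);b3=onz(c,[P(277,459)],.07,T);print("btn",b,b2,b3)
ho=onz(c,[P(215,62),P(347,64)],.041,T);print("holder far",ho.mean(0))
u=np.array([np.cos(np.radians(17.2)),np.sin(np.radians(17.2))]);
for n,p in (("far",far[0]),("t",te.mean(0)),("b",b[0]),("b2",b2[0]),("b3",b3[0])):
    q=p[:2]-[.6044,.121];print(n,q@u,q@[-u[1],u[0]])
# cell in tool frame: cast onto plane through grasp (z=tcp+.005)
z=s["tool_pos"][2]+.005
W=onz(c,[[289.5,245],[354.5,245],[289.5,260],[353.8,260],[289.5,275],[355,275],[292.5,325],[349.5,325],[321.5,191]],z,T)
R0=R.from_rotvec(s["orientation"]);print(R0.inv().apply(W-s["tool_pos"]).round(4))
hsv=cv2.cvtColor(c["image"],cv2.COLOR_RGB2HSV)
cv2.imwrite("pics/w2c.png",cv2.resize(c["image"][180:350,270:370,::-1],None,fx=3.5,fy=3.5))
E
```

```text
[[0.6619 0.1927 0.04  ]
 [0.6325 0.1836 0.04  ]
 [0.6016 0.1752 0.04  ]
 [0.5927 0.1723 0.04  ]
 [0.5259 0.1529 0.04  ]] [[0.6938 0.0906 0.04  ]
 [0.6643 0.0817 0.04  ]
 [0.6338 0.0718 0.04  ]
 [0.6248 0.0691 0.04  ]
 [0.5583 0.0489 0.04  ]] [0.10691046 0.10680573 0.1083155  0.10810336 0.10896963]
mid [[0.6778 0.1416 0.04  ]
 [0.6484 0.1326 0.04  ]
 [0.6177 0.1235 0.04  ]
 [0.6088 0.1207 0.04  ]
 [0.5421 0.1009 0.04  ]] yaw 16.698379997102844 16.281901875728394 17.114774822157724
far end [[0.7005 0.1483 0.04  ]
 [0.6912 0.1783 0.04  ]
 [0.71   0.1183 0.04  ]]
term [[0.6411 0.1396 0.07  ]
 [0.6465 0.1223 0.07  ]] 0.018121836841172762 [0.64375564 0.1309244  0.07      ]
btn [[0.58255594 0.11258835 0.063     ]] [[0.57977398 0.11181604 0.077     ]] [[0.58111163 0.1121855  0.07      ]]
holder far [0.66476904 0.13721575 0.041     ]
far 0.0998240213669461 -0.002365317788531369
t 0.040530313680694006 -0.002157211803847281
b -0.023354547153086106 -0.0015759986771301392
b2 -0.026240476735598393 -0.0014911213675769736
b3 -0.024853394809586943 -0.0015337443654534937
[[ 0.0099 -0.0162 -0.005 ]
 [ 0.0099  0.016  -0.005 ]
 [ 0.0018 -0.0164 -0.005 ]
 [ 0.0018  0.0159 -0.005 ]
 [-0.0066 -0.0167 -0.005 ]
 [-0.0066  0.0168 -0.005 ]
 [-0.0365 -0.016  -0.005 ]
 [-0.0365  0.0147 -0.005 ]
 [ 0.0374 -0.0003 -0.005 ]]
```

View pics/w2c.png

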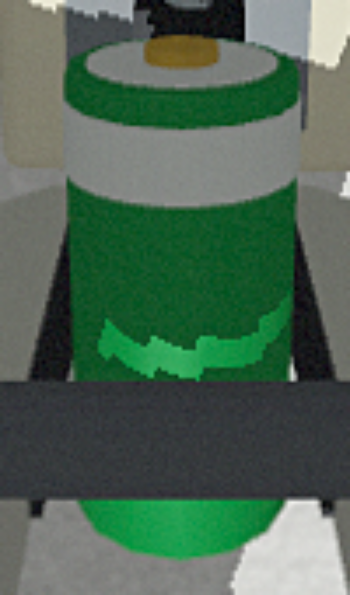

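```bash
python3 - <<'E'
from h import *
import pickle
s,c=pickle.load(open("w2.pkl","rb"))
T=c["tool_from_camera"].copy()
# body front rim top at v=95ish? bottom rim of front face; use tool-frame planes (z const)
def tz(px,z):
    o,d=rays(c,[px],T);return (o+d*((z-o[2])/d[:,2])[:,None])[0].round(4)
P=lambda u,v:[270+u/3.5-.4,180+v/3.5-.4]
print("nub low edge",tz(P(181,37),-.0006),"flat top edge",tz(P(181,558),-.0216))
print("front rim (lower edge hidden) top edge of body front", tz(P(181,86),-.0216))
E
```

```text
nub low edge [ 0.0368 -0.0004 -0.0006] flat top edge [-0.0323 -0.0004 -0.0216]
front rim (lower edge hidden) top edge of body front [ 0.0355 -0.0004 -0.0216]
```

```bash
cat >> h.py <<'E'
OFF=np.array([.002,0,-.0055])
LAMP=dict(o=np.array([.6044,.1195]),yaw=17.0)
def goal(s,x,z,pitch,y=0,yaw=None):
    "cell centre at lamp-frame x,y, height z, nub-up pitch"
    yw=LAMP["yaw"];u=np.array([np.cos(np.radians(yw)),np.sin(np.radians(yw))])
    Rt=mat(yw if yaw is None else yaw,pitch)
    p=np.r_[LAMP["o"]+x*u+y*np.array([-u[1],u[0]]),z]-Rt.apply(OFF)
    return step(s,p,Rt)
def cell(s):
    yw=LAMP["yaw"];u=np.array([np.cos(np.radians(yw)),np.sin(np.radians(yw))])
    R0=R.from_rotvec(s["orientation"]);p=s["tool_pos"]+R0.apply(OFF);q=p[:2]-LAMP["o"]
    ax=R0.apply([1,0,0]);f=s["force"]
    return dict(x=round(q@u*1e3,2),y=round((q@[-u[1],u[0]])*1e3,2),z=round(p[2]*1e3,2),pitch=round(np.degrees(np.arcsin(ax[2])),2),yaw=round(np.degrees(np.arctan2(ax[1],ax[0])),2),fx=round(f[:2]@u,2),fy=round(f[:2]@[-u[1],u[0]],2),fz=round(f[2],2),tq=s["wrist_torque"].round(3).tolist(),op=round(s["opening"]*1e3,2),t=s["t"])
E
python3 - <<'E'
from h import *
from plant import robot
s=robot.read_state();print(cell(s))
print(goal(s,.019,.13,25));print(goal(s,.019,.10,25))
E
```

```text
{'x': np.float64(-52.87), 'y': np.float64(0.87), 'z': np.float64(205.94), 'pitch': np.float64(-0.03), 'yaw': np.float64(17.26), 'fx': np.float64(-1.05), 'fy': np.float64(-0.64), 'fz': np.float64(-2.22), 'tq': [-0.058, 0.005, -0.028], 'op': 31.23, 't': 4.55}
[0.0744, 0.0012, 0.0762, -0.0008, 0.4369, 0.0046]
[0.0744, 0.0012, 0.1062, -0.0008, 0.4369, 0.0046]
```

Request:
{"fn": "jog_arm", "kwargs": {
  "steps": [
    [1, 0.02, 0.0003, 0.015, 0, 0.11, 0.001],
    [1, 0.04, 0.0006, 0.035, 0, 0.24, 0.002],
    [1, 0.06, 0.001, 0.055, 0, 0.36, 0.004],
    [1, 0.0744, 0.0012, 0.076, -0.0008, 0.437, 0.0046],
    [1, 0.0744, 0.0012, 0.076, -0.0008, 0.437, 0.0046]
  ]
}}

```text
t: 5.18
tool_pos: [0.6205, 0.1235, 0.1211]
orientation: [-2.976, -0.441, -0.65]
force: [-0.5, 0.9, -1.4]
opening: 0.031
```

```bash
python3 - <<'E'
from h import *
from plant import robot
s=robot.read_state();print(cell(s))
print(goal(s,.019,.10,25))
E
```

```text
{'x': np.float64(16.06), 'y': np.float64(-0.93), 'z': np.float64(126.9), 'pitch': np.float64(24.66), 'yaw': np.float64(16.84), 'fx': np.float64(-0.2), 'fy': np.float64(1.03), 'fz': np.float64(-1.4), 'tq': [-0.073, 0.361, 0.008], 'op': 30.96, 't': 5.175}
[-0.0085, -0.0009, 0.0257, -0.0001, 0.0059, -0.0025]
```

Request:
{"fn": "jog_arm", "kwargs": {
  "steps": [
    [1, -0.004, -0.0005, 0.012, 0, 0.006, -0.002],
    [1, -0.0085, -0.0009, 0.0257, 0, 0.006, -0.002],
    [1, -0.0085, -0.0009, 0.0257, 0, 0.006, -0.002],
    [1, -0.0085, -0.0009, 0.0257, 0, 0.006, -0.002]
  ]
}}

```text
t: 5.68
tool_pos: [0.6233, 0.1253, 0.0943]
orientation: [-2.973, -0.444, -0.659]
force: [0.0, 0.1, -0.4]
opening: 0.0309
```

```bash
python3 - <<'E'
from h import *
from plant import robot
import pickle
s=robot.read_state();print(cell(s))
c=robot.read_camera("wrist");pickle.dump((s,c),open("w3.pkl","wb"))
t=robot.read_camera("side");pickle.dump(t,open("s3.pkl","wb"))
a=c["image"][:,:,::-1];b=cv2.resize(t["image"][160:220,280:380,::-1],None,fx=6,fy=6,interpolation=cv2.INTER_CUBIC)
cv2.imwrite("pics/w3.png",a);cv2.imwrite("pics/s3.png",b)
E
```

```text
{'x': np.float64(19.29), 'y': np.float64(0.05), 'z': np.float64(100.17), 'pitch': np.float64(25.0), 'yaw': np.float64(16.98), 'fx': np.float64(0.03), 'fy': np.float64(0.05), 'fz': np.float64(-0.36), 'tq': [-0.111, 0.261, -0.018], 'op': 30.92, 't': 5.675}
```

View pics/w3.png

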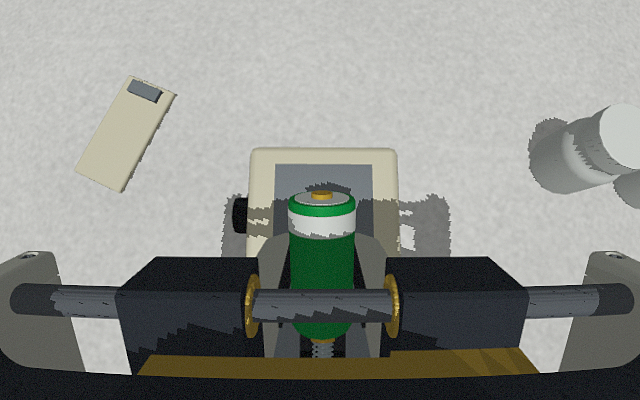

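View pics/s3.png

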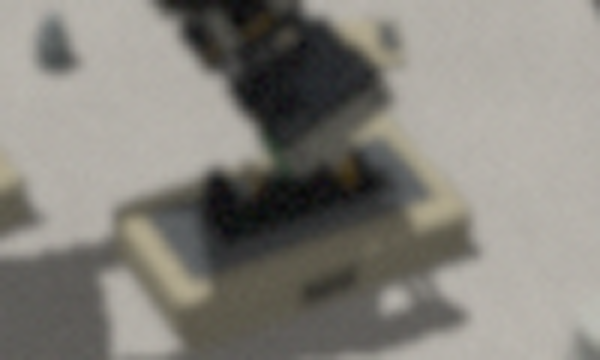

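```bash
python3 - <<'E'
from h import *
import pickle
s,c=pickle.load(open("w3.pkl","rb"));T=wristT(s,c)
a=cv2.resize(c["image"][140:365,230:410,::-1],None,fx=3.3,fy=2.6,interpolation=cv2.INTER_CUBIC)
a=cv2.resize(c["image"][310:365,280:365,::-1],None,fx=8,fy=8,interpolation=cv2.INTER_CUBIC);cv2.imwrite("pics/w3z.png",a)
u=np.array([np.cos(np.radians(17)),np.sin(np.radians(17))])
def lf(p): q=p[:2]-LAMP["o"];return (np.array([q@u,q@[-u[1],u[0]]])*1e3).round(2)
for px,z in (([248.5,180],.04),([397,180],.04),([248,220],.04),([399,220],.04),([322,149],.04),([322,341],.07),([322,338],.07)):
    print(px,lf(onz(c,[px],z,T)[0]))
E
```

```text
[248.5, 180] [75.67 52.88]
[397, 180] [ 75.61 -53.84]
[248, 220] [46.76 52.07]
[399, 220] [ 46.71 -54.04]
[322, 149] [9.887e+01 4.000e-02]
[322, 341] [-26.84   0.14]
[322, 338] [-25.17   0.14]
```

View pics/w3z.png

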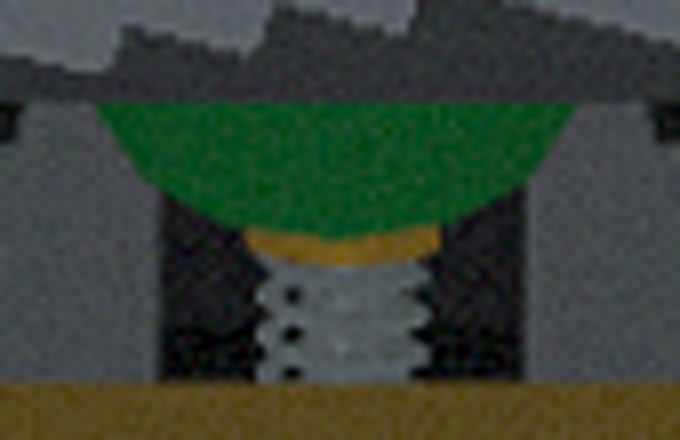

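```bash
python3 - <<'E'
from h import *
from plant import robot
s=robot.read_state();print(cell(s))
print(goal(s,.019,.0855,25))
E
```

```text
{'x': np.float64(19.61), 'y': np.float64(-0.02), 'z': np.float64(100.78), 'pitch': np.float64(25.06), 'yaw': np.float64(16.99), 'fx': np.float64(0.54), 'fy': np.float64(-0.38), 'fz': np.float64(-1.13), 'tq': [-0.078, 0.257, -0.032], 'op': 30.49, 't': 5.775}
[-0.007, -0.0, 0.0136, 0.0001, -0.0011, -0.0002]
```

Request:
{"fn": "jog_arm", "kwargs": {
  "steps": [
    [1, -0.003, 0, 0.006, 0, 0, 0],
    [1, -0.006, 0, 0.0115, 0, -0.001, 0],
    [1, -0.007, 0, 0.0136, 0, -0.001, 0],
    [1, -0.007, 0, 0.0136, 0, -0.001, 0],
    [1, -0.007, 0, 0.0136, 0, -0.001, 0]
  ]
}}

```text
t: 6.4
tool_pos: [0.6232, 0.1252, 0.0798]
orientation: [-2.973, -0.444, -0.659]
force: [-0.6, -0.4, -0.7]
opening: 0.0308
```

```bash
cat > st.py <<'E'
from h import *
from plant import robot
import sys
s=robot.read_state();print({k:float(v) if k!='tq' else v for k,v in cell(s).items()})
if len(sys.argv)>1:
    a=[float(x) for x in sys.argv[1:]]
    print(goal(s,*a))
E
python3 st.py .013 .0855 25
```

```text
{'x': 19.12, 'y': -0.02, 'z': 85.6, 'pitch': 25.01, 'yaw': 16.99, 'fx': -0.74, 'fy': -0.21, 'fz': -0.74, 'tq': [-0.072, 0.308, 0.031], 'op': 30.77, 't': 6.4}
[-0.0056, -0.0, -0.0025, 0.0001, -0.0002, -0.0002]
```

Request:
{"fn": "jog_arm", "kwargs": {
  "steps": [
    [1, -0.0018, 0, -0.0008, 0, 0, 0],
    [1, -0.0037, 0, -0.0017, 0, 0, 0],
    [1, -0.0055, 0, -0.0025, 0, 0, 0],
    [1, -0.0055, 0, -0.0025, 0, 0, 0]
  ]
}}

```text
t: 6.9
tool_pos: [0.6172, 0.1234, 0.0797]
orientation: [-2.973, -0.444, -0.659]
force: [0.1, -0.0, -1.0]
opening: 0.031
```

```bash
python3 st.py .010 .0855 25
```

```text
{'x': 12.88, 'y': -0.05, 'z': 85.53, 'pitch': 25.01, 'yaw': 16.98, 'fx': 0.06, 'fy': -0.07, 'fz': -0.98, 'tq': [-0.054, 0.287, -0.058], 'op': 31.03, 't': 6.9}
[-0.0026, -0.0, -0.0012, 0.0001, -0.0002, -0.0003]
```

Request:
{"fn": "jog_arm", "kwargs": {
  "steps": [
    [1, -0.0013, 0, -0.0006, 0, 0, 0],
    [1, -0.0026, 0, -0.0012, 0, 0, 0],
    [1, -0.0026, 0, -0.0012, 0, 0, 0],
    [1, -0.0026, 0, -0.0012, 0, 0, 0]
  ]
}}

```text
t: 7.4
tool_pos: [0.6147, 0.1226, 0.0799]
orientation: [-2.973, -0.444, -0.66]
force: [1.3, 0.5, -1.6]
opening: 0.031
```

```bash
python3 st.py .0075 .0855 25
```

```text
{'x': 10.23, 'y': -0.08, 'z': 85.74, 'pitch': 25.04, 'yaw': 16.99, 'fx': 1.42, 'fy': 0.05, 'fz': -1.56, 'tq': [0.035, 0.057, -0.051], 'op': 31.04, 't': 7.4}
[-0.0026, -0.0001, -0.0009, 0.0002, -0.0006, -0.0002]
```

Request:
{"fn": "jog_arm", "kwargs": {
  "steps": [
    [1, -0.0013, 0, -0.0005, 0, 0, 0],
    [1, -0.0026, 0, -0.001, 0, 0, 0],
    [1, -0.0026, 0, -0.001, 0, 0, 0],
    [1, -0.0026, 0, -0.001, 0, 0, 0]
  ]
}}

```text
t: 7.9
tool_pos: [0.6122, 0.1218, 0.0799]
orientation: [-2.973, -0.444, -0.661]
force: [3.2, 1.3, -1.5]
opening: 0.0311
```

```bash
python3 st.py .005 .0855 25;python3 st.py .005 .0855 25
```

```text
{'x': 7.63, 'y': -0.08, 'z': 85.74, 'pitch': 25.06, 'yaw': 16.99, 'fx': 3.46, 'fy': 0.33, 'fz': -1.53, 'tq': [0.106, -0.109, 0.018], 'op': 31.12, 't': 7.9}
[-0.0025, -0.0001, -0.0009, 0.0003, -0.001, -0.0002]
{'x': 7.63, 'y': -0.08, 'z': 85.74, 'pitch': 25.06, 'yaw': 16.99, 'fx': 3.46, 'fy': 0.33, 'fz': -1.53, 'tq': [0.106, -0.109, 0.018], 'op': 31.12, 't': 7.9}
[-0.0025, -0.0001, -0.0009, 0.0003, -0.001, -0.0002]
```

Request:
{"fn": "jog_arm", "kwargs": {
  "steps": [
    [1, -0.0013, 0, -0.0005, 0, 0, 0],
    [1, -0.0025, 0, -0.001, 0, -0.001, 0],
    [1, -0.0025, 0, -0.001, 0, -0.001, 0],
    [1, -0.0025, 0, -0.001, 0, -0.001, 0]
  ]
}}

```text
t: 8.4
tool_pos: [0.6098, 0.121, 0.0799]
orientation: [-2.973, -0.444, -0.66]
force: [3.7, 2.2, -1.0]
opening: 0.0309
```

```bash
python3 st.py .003 .0855 25
```

```text
{'x': 5.1, 'y': -0.11, 'z': 85.77, 'pitch': 25.03, 'yaw': 16.98, 'fx': 4.15, 'fy': 1.02, 'fz': -1.0, 'tq': [0.212, -0.37, 0.032], 'op': 30.88, 't': 8.4}
[-0.002, -0.0001, -0.0006, 0.0003, -0.0005, -0.0003]
```

Request:
{"fn": "jog_arm", "kwargs": {
  "steps": [
    [1, -0.001, 0, -0.0003, 0, 0, 0],
    [1, -0.002, 0, -0.0006, 0, -0.0005, 0],
    [1, -0.002, 0, -0.0006, 0, -0.0005, 0],
    [1, -0.002, 0, -0.0006, 0, -0.0005, 0]
  ]
}}

```text
t: 8.9
tool_pos: [0.6081, 0.1205, 0.0799]
orientation: [-2.973, -0.444, -0.66]
force: [5.3, 1.9, -0.5]
opening: 0.0309
```

```bash
python3 st.py .002 .0855 25
```

```text
{'x': 3.32, 'y': -0.12, 'z': 85.77, 'pitch': 25.04, 'yaw': 16.99, 'fx': 5.61, 'fy': 0.29, 'fz': -0.48, 'tq': [0.25, -0.514, 0.038], 'op': 30.9, 't': 8.9}
[-0.0013, -0.0001, -0.0003, 0.0004, -0.0007, -0.0002]
```

Request:
{"fn": "jog_arm", "kwargs": {
  "steps": [
    [1, -0.0005, 0, -0.0002, 0, 0, 0],
    [1, -0.001, 0, -0.0004, 0, -0.0007, 0],
    [1, -0.001, 0, -0.0004, 0, -0.0007, 0],
    [1, -0.001, 0, -0.0004, 0, -0.0007, 0]
  ]
}}

```text
t: 9.4
tool_pos: [0.6073, 0.1203, 0.0801]
orientation: [-2.973, -0.444, -0.66]
force: [5.4, 2.2, -0.6]
opening: 0.031
```

```bash
python3 st.py .0022 .0800 17; python3 - <<'E'
from h import *
from plant import robot
s=robot.read_state();c=robot.read_camera("wrist");cv2.imwrite("pics/w4.png",c["image"][:,:,::-1])
E
```

```text
{'x': 2.52, 'y': -0.14, 'z': 85.98, 'pitch': 25.04, 'yaw': 16.98, 'fx': 5.82, 'fy': 0.51, 'fz': -0.56, 'tq': [0.31, -0.525, 0.047], 'op': 30.99, 't': 9.4}
[-0.0036, -0.0001, 0.0049, 0.0005, -0.1404, -0.0003]
```

View pics/w4.png

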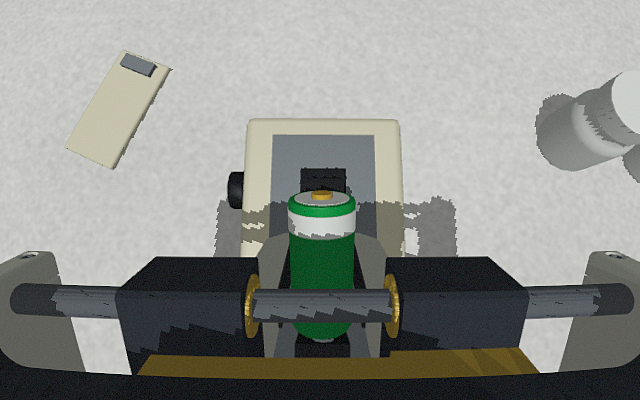

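```bash
cat > path.py <<'E'
from h import *
from plant import robot
import sys
s=robot.read_state();print({k:float(v) if k!='tq' else v for k,v in cell(s).items()})
n=np.array([-.2924,.9563]);print("Tn",round(float(s["wrist_torque"][:2]@n),3))
for a in sys.argv[1:]:
    x,z,p=[float(v) for v in a.split(",")];print(goal(s,x/1e3,z/1e3,p))
E
python3 path.py 2.6,84.7,23 2.6,83.4,21 2.6,82.2,19 2.6,81,17
```

```text
{'x': 2.51, 'y': -0.11, 'z': 85.96, 'pitch': 25.04, 'yaw': 16.98, 'fx': 5.59, 'fy': 0.72, 'fz': -1.49, 'tq': [0.283, -0.602, 0.021], 'op': 31.17, 't': 9.45}
Tn -0.658
[-0.0006, -0.0001, 0.0011, 0.0004, -0.0356, -0.0003]
[-0.0014, -0.0001, 0.0022, 0.0004, -0.0705, -0.0003]
[-0.0021, -0.0001, 0.0032, 0.0004, -0.1054, -0.0003]
[-0.0028, -0.0001, 0.0042, 0.0004, -0.1403, -0.0003]
```

Request:
{"fn": "jog_arm", "kwargs": {
  "steps": [
    [1, -0.0006, 0, 0.0011, 0, -0.0355, 0],
    [1, -0.0014, 0, 0.0022, 0, -0.0705, 0],
    [1, -0.0021, 0, 0.0032, 0, -0.105, 0],
    [1, -0.0028, 0, 0.0042, 0, -0.14, 0],
    [1, -0.0028, 0, 0.0042, 0, -0.14, 0]
  ]
}}

```text
t: 10.07
tool_pos: [0.6075, 0.1202, 0.0756]
orientation: [-3.031, -0.453, -0.455]
force: [4.8, 2.1, -2.7]
opening: 0.0309
```

```bash
python3 path.py 2.6,79.2,14.5 2.6,77.8,12 2.6,77.8,12
```

```text
{'x': 3.42, 'y': -0.26, 'z': 81.4, 'pitch': 17.06, 'yaw': 16.99, 'fx': 5.24, 'fy': 0.55, 'fz': -2.71, 'tq': [0.249, -0.697, 0.018], 'op': 30.92, 't': 10.075}
Tn -0.739
[-0.0017, -0.0003, 0.0018, 0.0007, -0.0447, -0.0002]
[-0.0023, -0.0003, 0.003, 0.0007, -0.0883, -0.0002]
[-0.0023, -0.0003, 0.003, 0.0007, -0.0883, -0.0002]
```

```bash
python3 path.py 2.0,79.0,14.5 1.8,77.5,12 1.8,77.5,12
```

```text
{'x': 3.42, 'y': -0.26, 'z': 81.4, 'pitch': 17.06, 'yaw': 16.99, 'fx': 5.24, 'fy': 0.55, 'fz': -2.71, 'tq': [0.249, -0.697, 0.018], 'op': 30.92, 't': 10.075}
Tn -0.739
[-0.0023, -0.0003, 0.0018, 0.0007, -0.0447, -0.0002]
[-0.0032, -0.0003, 0.0031, 0.0007, -0.0883, -0.0002]
[-0.0032, -0.0003, 0.0031, 0.0007, -0.0883, -0.0002]
```

Request:
{"fn": "jog_arm", "kwargs": {
  "steps": [
    [1, -0.0023, 0, 0.0018, 0.0005, -0.0445, 0],
    [1, -0.0032, 0, 0.0031, 0.0007, -0.088, 0],
    [1, -0.0032, 0, 0.0031, 0.0007, -0.088, 0],
    [1, -0.0032, 0, 0.0031, 0.0007, -0.088, 0]
  ]
}}

```text
t: 10.58
tool_pos: [0.6064, 0.1198, 0.0722]
orientation: [-3.06, -0.457, -0.325]
force: [5.9, 3.4, -1.2]
opening: 0.0308
```

```bash
python3 path.py 1.8,76.2,10 1.8,75,8 1.8,74.0,6
```

```text
{'x': 2.75, 'y': -0.31, 'z': 78.01, 'pitch': 12.13, 'yaw': 16.99, 'fx': 6.63, 'fy': 1.51, 'fz': -1.18, 'tq': [0.422, -0.807, -0.021], 'op': 30.76, 't': 10.575}
Tn -0.896
[-0.0015, -0.0003, 0.0015, 0.0001, -0.0371, -0.0001]
[-0.002, -0.0003, 0.0026, 0.0001, -0.072, -0.0001]
[-0.0024, -0.0003, 0.0035, 0.0001, -0.1069, -0.0002]
```

Request:
{"fn": "jog_arm", "kwargs": {
  "steps": [
    [1, -0.0013, 0, 0.0015, 0, -0.037, 0],
    [1, -0.0018, 0, 0.0026, 0, -0.072, 0],
    [1, -0.0022, 0, 0.0035, 0, -0.107, 0],
    [1, -0.0022, 0, 0.0035, 0, -0.107, 0]
  ]
}}

```text
t: 11.08
tool_pos: [0.606, 0.1197, 0.0686]
orientation: [-3.088, -0.461, -0.164]
force: [7.2, 2.6, -0.5]
opening: 0.031
```

```bash
python3 path.py 1.8,73,4 1.8,72,2 1.8,71.0,0
```

```text
{'x': 3.03, 'y': -0.26, 'z': 74.3, 'pitch': 6.07, 'yaw': 17.0, 'fx': 7.7, 'fy': 0.41, 'fz': -0.49, 'tq': [0.423, -0.86, 0.028], 'op': 31.04, 't': 11.075}
Tn -0.946
[-0.0016, -0.0003, 0.0011, 0.0001, -0.036, -0.0001]
[-0.0018, -0.0003, 0.002, 0.0001, -0.071, -0.0001]
[-0.0021, -0.0003, 0.0029, 0.0001, -0.1059, -0.0001]
```

Request:
{"fn": "jog_arm", "kwargs": {
  "steps": [
    [1, -0.0008, 0, 0.0011, 0, -0.036, 0],
    [1, -0.0011, 0, 0.002, 0, -0.071, 0],
    [1, -0.0014, 0, 0.0029, 0, -0.106, 0],
    [1, -0.0014, 0, 0.0029, 0, -0.106, 0]
  ]
}}

```text
t: 11.58
tool_pos: [0.6057, 0.1196, 0.0653]
orientation: [3.107, 0.464, 0.001]
force: [5.5, 1.0, -2.8]
opening: 0.0309
```

```bash
python3 path.py 2.4,70.1,0; python3 - <<'E'
from h import *
from plant import robot
c=robot.read_camera("wrist");cv2.imwrite("pics/w5.png",c["image"][:,:,::-1])
E
```

```text
{'x': 3.31, 'y': -0.25, 'z': 70.84, 'pitch': 0.02, 'yaw': 17.0, 'fx': 5.58, 'fy': -0.68, 'fz': -2.81, 'tq': [0.456, -0.961, -0.059], 'op': 30.91, 't': 11.575}
Tn -1.052
[-0.0009, -0.0003, 0.0007, 0.0001, -0.0004, -0.0]
```

View pics/w5.png

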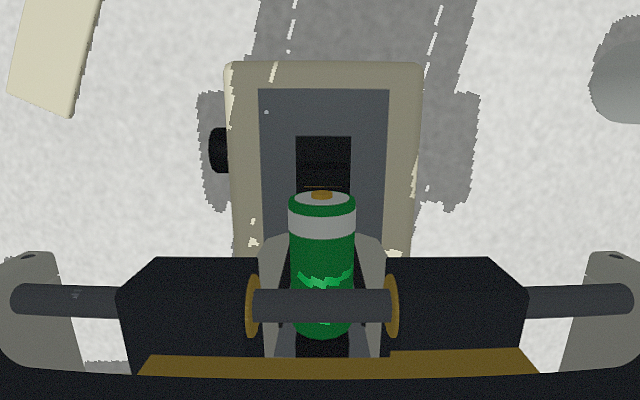

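Request:
{"fn": "jog_arm", "kwargs": {
  "steps": [
    [1, 0, 0, 0.0004, 0, 0, 0],
    [1, 0, 0, 0.0008, 0, 0, 0],
    [1, 0, 0, 0.0008, 0, 0, 0],
    [1, 0, 0, 0.0008, 0, 0, 0]
  ]
}}

```text
t: 12.12
tool_pos: [0.6064, 0.1199, 0.0651]
orientation: [-3.107, -0.464, -0.004]
force: [5.0, 2.2, -1.2]
opening: 0.0314
```

```bash
python3 path.py 5.5,70.1,0
```

```text
{'x': 4.05, 'y': -0.25, 'z': 70.57, 'pitch': 0.15, 'yaw': 17.0, 'fx': 5.44, 'fy': 0.65, 'fz': -1.16, 'tq': [0.447, -0.77, -0.042], 'op': 31.42, 't': 12.125}
Tn -0.867
[0.0014, -0.0002, 0.0005, 0.0001, -0.0026, -0.0001]
```

Request:
{"fn": "jog_arm", "kwargs": {
  "steps": [
    [1, 0.0005, 0, 0.0004, 0, -0.002, 0],
    [1, 0.001, 0, 0.0008, 0, -0.002, 0],
    [1, 0.001, 0, 0.0008, 0, -0.002, 0],
    [1, 0.001, 0, 0.0008, 0, -0.002, 0]
  ]
}}

```text
t: 12.62
tool_pos: [0.6081, 0.1203, 0.0648]
orientation: [-3.107, -0.464, -0.003]
force: [4.4, 1.6, 2.6]
opening: 0.0311
```

```bash
python3 path.py 6.1,70.0,0
```

```text
{'x': 5.72, 'y': -0.31, 'z': 70.33, 'pitch': 0.12, 'yaw': 16.99, 'fx': 4.62, 'fy': 0.23, 'fz': 2.58, 'tq': [0.42, -0.737, -0.043], 'op': 31.13, 't': 12.625}
Tn -0.828
[0.0004, -0.0003, 0.0003, 0.0003, -0.0021, -0.0001]
```

Request:
{"fn": "jog_arm", "kwargs": {
  "steps": [
    [1, 0, 0, 0, 0, 0, 0],
    [1, 0, 0, 0, 0, 0, 0],
    [0.6, 0, 0, 0, 0, 0, 0],
    [0.55, 0, 0, 0, 0, 0, 0],
    [0.5, 0, 0, 0, 0, 0, 0]
  ],
  "force": 5
}}

```text
t: 13.25
tool_pos: [0.6076, 0.1202, 0.0644]
orientation: [3.107, 0.464, 0.002]
force: [-0.2, -0.8, 0.0]
opening: 0.0455
```

```bash
python3 path.py; python3 - <<'E'
from h import *
from plant import robot
import pickle
s=robot.read_state();c=robot.read_camera("wrist");pickle.dump((s,c),open("w6.pkl","wb"));cv2.imwrite("pics/w6.png",c["image"][:,:,::-1])
E
```

```text
{'x': 5.29, 'y': -0.3, 'z': 69.87, 'pitch': 0.07, 'yaw': 16.99, 'fx': -0.38, 'fy': -0.68, 'fz': 0.03, 'tq': [0.025, -0.042, -0.044], 'op': 45.54, 't': 13.25}
Tn -0.048
```

View pics/w6.png

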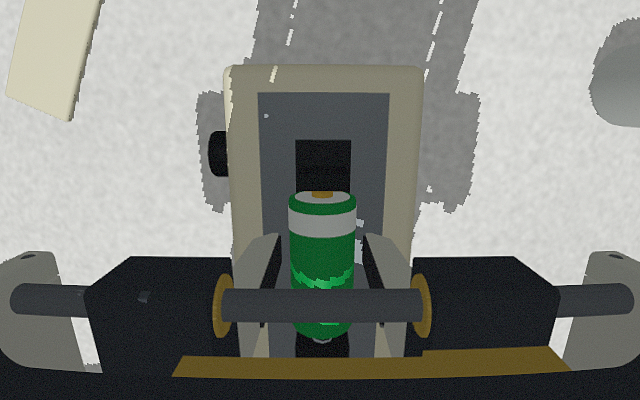

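Request:
{"fn": "jog_arm", "kwargs": {
  "steps": [
    [0.4, 0, 0, 0, 0, 0, 0],
    [0.35, 0, 0, -0.01, 0, 0, 0],
    [0.35, 0, 0, -0.03, 0, 0, 0],
    [0.35, -0.02, 0, -0.07, 0, 0, 0],
    [0.35, -0.04, 0, -0.11, 0, 0, 0]
  ]
}}

```text
t: 13.92
tool_pos: [0.5692, 0.1084, 0.1771]
orientation: [3.107, 0.464, 0.004]
force: [0.1, -0.2, -0.2]
opening: 0.0603
```

Request:
{"fn": "jog_arm", "kwargs": {
  "steps": [
    [0.35, -0.01, 0, -0.02, 0, 0, 0],
    [0.35, -0.01, 0, -0.02, 0, 0, 0],
    [0.35, -0.01, 0, -0.02, 0, 0, 0]
  ]
}}

```text
t: 14.3
tool_pos: [0.5597, 0.1055, 0.1969]
orientation: [3.107, 0.464, 0.005]
force: [-1.1, 0.2, 1.0]
opening: 0.0604
```

```bash
python3 - <<'E'
from h import *
from plant import robot
import pickle
s=robot.read_state();c=robot.read_camera("wrist");t=robot.read_camera("side");pickle.dump((s,c,t),open("w7.pkl","wb"))
cv2.imwrite("pics/w7.png",c["image"][:,:,::-1])
cv2.imwrite("pics/s7.png",cv2.resize(t["image"][160:220,280:380,::-1],None,fx=6,fy=6,interpolation=cv2.INTER_CUBIC))
E
```

```text
(no output)
```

View pics/w7.png

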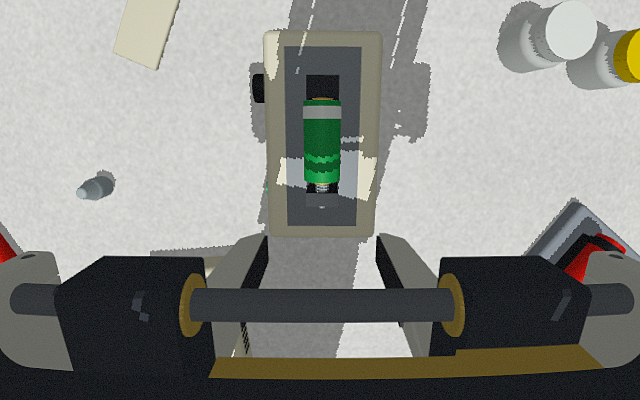

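View pics/s7.png

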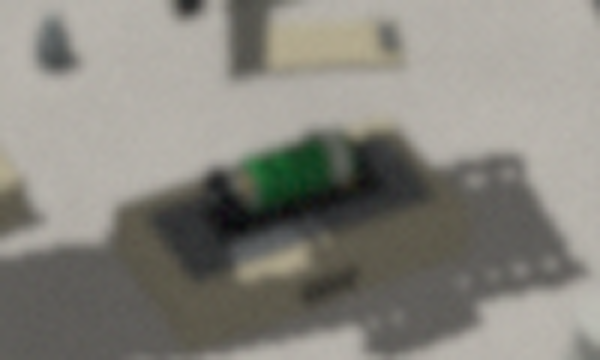

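The cell lies in the holder at (322,145), nub at (322,98) by the terminal and spring at (321,187). A quick numeric check follows.

```bash
python3 - <<'E'
from h import *
import pickle
s,c,t=pickle.load(open("w7.pkl","rb"));T=wristT(s,c)
hsv=cv2.cvtColor(c["image"],cv2.COLOR_RGB2HSV);H,S,V=[hsv[...,i].astype(int) for i in range(3)]
g=(H>45)&(H<80)&(S>90)
u=np.array([np.cos(np.radians(17)),np.sin(np.radians(17))])
def lf(p): q=p[:2]-LAMP["o"];return (np.array([q@u,q@[-u[1],u[0]]])*1e3).round(2)
for y in (122,130,140,150,160,170,176):
    xs=np.where(g[y,295:350])[0]+295;W=onz(c,[[xs.min()-.5,y],[xs.max()+.5,y]],.07,T)
    print(y,lf(W.mean(0)),round(np.linalg.norm(W[0]-W[1])*1e3,1))
ys=np.where(g[90:200,320:325].any(1))[0]+90;print("nub low",lf(onz(c,[[322,97]],.068,T)[0]),"flat top",lf(onz(c,[[322,ys.max()+.5]],.086,T)[0]),"front rim",lf(onz(c,[[322,ys.min()-.5]],.086,T)[0]))
for y in (60,150,200):
    row=(H>15)&(H<38)&(S>18)&(V>100);xs=np.where(row[y,255:390])[0]+255;W=onz(c,[[xs.min()-.5,y],[xs.max()+.5,y]],.04,T);print("lamp",lf(W[0]),lf(W[1]))
E
```

```text
122 [20.79  0.06] 32.4
130 [14.08  0.06] 32.6
140 [5.61 0.07] 31.1
150 [-2.98  0.07] 31.3
160 [-11.69   0.07] 31.5
170 [-20.52   0.07] 31.8
176 [-25.89   0.07] 31.9
nub low [41.42 -0.36] flat top [-28.56  -0.35] front rim [43.73 -0.34]
lamp [75.96 52.8 ] [ 75.95 -54.53]
lamp [-5.78 53.09] [ -5.8  -53.91]
lamp [-55.55  54.19] [-55.57 -54.02]
```

```bash
python3 -c "
from plant import robot
print(robot.close_job())"
```

```text
the job is handed in; nothing more can be done
None
```

The green cell is in the holder of the far lamp base and released. I handed the job in at about 14.4 s; no verdict comes back, so the checks below are my own measurements.

**What I did:** I gripped the large green cell on the rest and carried it over tipped 25° nub up. I felt for the spring and touched it at about x = +11.7 mm, which puts the holder about 6 mm towards +x. I pressed the spring in about 9 to 10 mm, with a highest reading of 7.7 N, where sensor noise is about ±0.7 N. Then I tipped the nub down behind the terminal, let the cell settle on the V-block with about 4 N, released it and backed away.

**Last checks, from the wrist camera:**

| Check | Measured | Must be |
|---|---|---|
| Cell centre along the lamp base | +6.4 mm | within ±14.5 mm |
| Nub tip along the lamp base | +41.4 mm | 20.5 to 49.5 mm |
| Cell length | 70 mm | 70 mm |
| Axis off the middle line | within 1 mm | within 3 mm |
| Cell width from end to end | 31.1 to 32.6 mm | 32 mm, even if level |

- **Height:** 69.9 mm, from the arm's own position just after opening the fingers, so it is not an independent measurement of the cell.
- **Contact:** forces dropped to about zero on release, and the gripper was well clear at hand-in.

**Disagreements:** the top camera put the middle line about 1.8 mm to one side of the wrist camera's. I used the wrist camera's line, and the side force stayed below about 1.5 N. The holder shift came out between 3 and 6 mm by eye, against about 6 mm by feel.

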